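Rotate three sample vessels between bench stations

ROBOT

A 7-joint arm with a two-finger parallel gripper is mounted at the origin on the work surface. World frame = base frame: x ahead of the robot, y to its left, z up, the work surface at z = 0. Lengths are in m, angles in rad, forces in N, time in s.
With the tool pointing down it reaches from about 0.425 to 0.875 m from the base axis. Payload 8.4 kg.
Tool frame: the origin (TCP) lies between the finger pads; the fingertips stand 22 mm ahead of it and the grasp point (between the pads) lies 3 mm ahead of it (ctrl.tips_ahead is the distance from the TCP to the fingertips, in m); z points along the fingers, y is the line along which they close (so a half turn about z gives the same grasp; the last joint's range is limited). The gripper opens to 87 mm and grips with 3 to 60 N. Pads are 19 mm wide; open, the fingers measure 117 mm over their backs; the gripper's body (75 mm by 190 mm) begins 51 mm behind the grasp point.
Start: joints at [-1.447, 0.333, 0.04, 1.465, -0.013, 1.343, -0.059], TCP at [0.144, 0.634, 0.245] pointing down, gripper open.
Joint ranges: [-2.58, 2.58], [-0.38, 2.09], [-1.3, 1.39], [0.25, 2.4], [-1.5, 4.64], [0.08, 2.09], [-2.65, 2.65]. Speed limits (rad/s): [2.22, 2.22, 2.79, 2.79, 3.14, 3.14, 3.14].

INTERFACE

Orientations are given as a unit quaternion [x, y, z, w].
In Python, from station import ctrl gives the robot as it stands. The module is installed in compiled form; this text tells all that it offers.
- The arm moves only by the tool servo_tool, never from a script. Its argument "deltas" is a list that holds one entry, the list of rows, each a list of 4 numbers: the shift along the tool's x, y, z in m, then the turn about the tool's z in rad. In form: [[[dx, dy, dz, turn], ...]]. A call has 1 to 20 rows; each row shifts and turns the commanded pose from where the row before left it, along the tool's axes as they then stand; what a row does not reach is not made up. A row lasts 1/10 s, in which the tool goes at most 50 mm and 8.59 degrees, less where a joint would pass 70% of its speed; a pose out of reach is approached as far as the arm can. A call with a gripper value outside its range is refused whole. "gripper" is the closure, from -1 (fully open) to 1 (shut), set as the call begins (left out, the last holds). The fingers move at their own pace and stop on an object; "newtons" is the grip in N (left out, the last holds). Time passes only in rows, so rows that do not move let the fingers close. It gives the time, the measured TCP pose, the force, the opening and the grip force at its end, in the units of the state.
- ctrl.get_obs(): the state, without advancing time (a new reading comes with each control period).
- ctrl.get_image(name): name is "scene" or "top" or "wrist"; returns the picture (400x640x3 uint8, blue, green, red); there is no depth.
- ctrl.camera_info(name): a dict with "camera_matrix" (3x3 intrinsics, pixels), "extrinsics" (4x4, takes a point from world to camera coordinates). Camera axes: x right, y down, z forward; pixel columns grow to the right and rows downward; lengths in m; the calibration is good to about 2 mm. The wrist camera is an equidistant fisheye: a pixel r from the principal point sees the ray r / f radians off the axis. A picture is of the moment at which its call begins: read the wrist's pose just before it. camera_info takes no time and is no camera call; for the wrist camera it gives the pose at the moment of the call.
- ctrl.close_job(): hands the job in; it is judged then, once.
The state is a dict: "time_s": time; "qpos": joint angles; "qd": joint speeds; "joint_torque": joint torques, N m; "position": TCP position; "orientation": TCP orientation; "ft_force": force on the tool from outside, world axes, zero at the start; "moment": the same for the moment, N m; "opening": finger opening in m; "grip_force": force on a finger pad.
Only numpy, scipy, OpenCV 4.12 (cv2) and the standard library are available. Lean on these libraries where they do the work, as an engineer would, in place of code of your own. Each camera call takes 0.05 s, during which the arm holds its last target. There are 200 camera calls.

TASK

The three sample vessels each stand on the wrong piece of equipment: put the conical flask on the magnetic stirrer, the weighing bottle on the balance pan and the capped bottle on the lab jack, each upright and centred. Each station takes only one vessel, so park one of them on the empty cork mat and let go of it there before moving the others round. Set the vessels down gently rather than dropping them, never tip one over, and leave the measuring cylinder, the cardboard tube and the tube rack where they are.

Things in the scene. Friction and masses are not known exactly. Their poses are not given: they have to be found in the camera images.
- flask: Conical glass flask (pale grey-blue) with dark rubber stopper; one rigid round piece, 116 mm tall, about 0.16 kg. Foot 68 mm in diameter, tapering to a neck 30 mm in diameter from 68 to 98 mm above the underside; stopper 28 mm in diameter from 98 to 116 mm. Grip the neck from above. Starts on the balance. Origin: centre of the underside; z up.
- weigher: Low glass weighing bottle (pale grey-blue) with knobbed lid; one rigid round piece (the lid stays on), 70 mm tall, about 0.12 kg. Body 52 mm in diameter up to 32 mm, lid 56 mm in diameter from 32 to 40 mm, knob 22 mm in diameter from 48 to 70 mm on a stem 18 mm in diameter. Grip the knob from above. Starts on the lab jack. Origin: centre of the underside; z up.
- bottle: Capped white plastic bottle; one rigid round piece, 110 mm tall, about 0.15 kg. Body 54 mm in diameter up to 70 mm, sloping shoulder to 80 mm, neck 28 mm in diameter, cap 36 mm in diameter from 86 to 110 mm. Grip the cap from above. Starts on the stirrer. Origin: centre of the underside; z up.
- stirrer: Magnetic stirrer, fixed: grey case 200 x 150 mm (x from -128 to 72 mm, with two black knobs 16 mm further out on the -x face), with a round dark metal plate 128 mm in diameter on top, its flat top 70 mm above the bench. Origin: at bench height below the centre of the plate; z up, its own -x is the control side.
- balance: Laboratory balance, fixed: low white case 215 x 150 mm (x from -144 to 72 mm), 40 mm high, with a display on the -x side, and a round steel pan 120 mm in diameter whose flat top is 50 mm above the bench. The pan does not give. Origin: at bench height below the centre of the pan; z up, its own -x is the display side.
- jack: Lab jack, fixed: scissor stand with a square bare aluminium plate 140 x 140 mm, its flat top 65 mm above the bench, and a black knob on the -x side (out to x = -96 mm). It does not move. Origin: at bench height below the centre of the plate; z up.
- mat: Empty square cork mat lying fixed on the bench, 140 x 140 mm, 8 mm thick: the free parking spot. Origin: at bench height below its centre; z up.
- cylinder: Measuring cylinder, bystander, loose: blue foot 60 mm in diameter, glass tube 26 mm in diameter, 144 mm tall. Stands beyond the stations; leave alone. Origin: centre of the underside.
- tube: Cardboard tube standing on end, bystander, loose: 50 mm in diameter, 85 mm tall. Stands beyond the stations; leave alone. Origin: centre of the underside.
- rack: White rack holding three capped test tubes, one rigid piece, bystander, loose: 50 x 120 mm (x, y), 99 mm tall. Stands beyond the stations; leave alone. Origin: centre of the underside.
Things that resemble listed ones, but are neither listed nor needed, are in the scene too. Leave any pink or purple look-alike of the bottle alone. Leave any orange look-alike of the flask alone.

How it is judged:
By the outcome, as a careful person would: the job done as asked, in the order asked, and still so for the second after the job is handed in, with the robot touching nothing.
It also fails if it takes over 128 s, if anything falls off the work surface, if the arm or the gripper's body presses on something with over 40 N, if the wrist force passes 120 N, or if a joint passes its speed limit or range.

## Working session

There is one attempt and no reset: what is moved stays moved. The work goes in short steps, Python scripts to look and compute and a tool call to move; the robot and the scene stay as the last step left them, time stands still between calls to the robot, and variables do not carry over. Pictures are saved under pics/ and viewed, at most 14 in all, crops included, and the job is handed in when it is done.

Besides the shell and the picture viewer there is one more tool, called after "Call:" by a JSON object that holds its "api" and its "payload". servo_tool: Moves the arm, as the interface text tells. Its arguments: {"type":"object","properties":{"deltas":{"type":"array"},"gripper":{"type":"number"},"newtons":{"type":"number"}},"required":["deltas"]}

```bash
mkdir -p pics; cat > h.py <<'E'
import numpy as np, cv2
from station import ctrl
def snap(n,f):
    im=ctrl.get_image(n); cv2.imwrite('pics/'+f,im); return im
E
python3 - <<'E'
from h import *
for n in("scene","top"):
    snap(n,n+'0.png'); c=ctrl.camera_info(n); print(n,np.round(c['camera_matrix'],1).tolist(),np.round(c['extrinsics'],4).tolist())
o=ctrl.get_obs();print(o['time_s'],np.round(o['position'],3),np.round(o['orientation'],3),o['opening'])
E
```

```text
scene [[384.6, 0.0, 319.3], [0.0, 384.6, 198.5], [0.0, 0.0, 1.0]] [[0.5428, 0.8397, 0.0144, -0.3486], [0.4856, -0.2998, -0.8212, -0.2481], [-0.6853, 0.4527, -0.5705, 1.4957], [0.0, 0.0, 0.0, 1.0]]
top [[480.9, 0.0, 312.8], [0.0, 480.9, 196.2], [0.0, 0.0, 1.0]] [[-0.0213, -0.9998, -0.0055, 0.0201], [-0.9802, 0.022, -0.1968, 0.6353], [0.1968, 0.0012, -0.9804, 1.2624], [0.0, 0.0, 0.0, 1.0]]
0.1 [0.144 0.634 0.244] [ 0.111  0.994 -0.001 -0.   ] 0.08712448466532674
```

View pics/scene0.png

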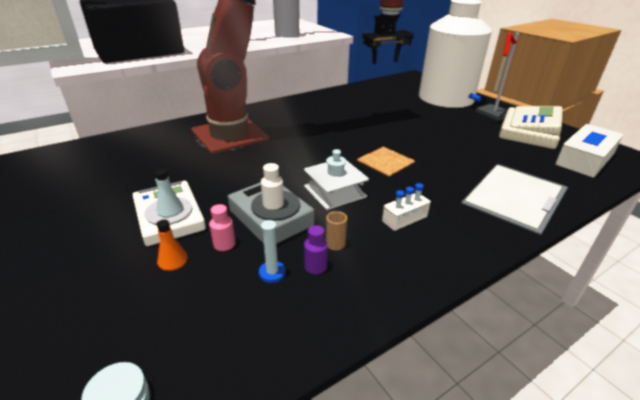

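View pics/top0.png

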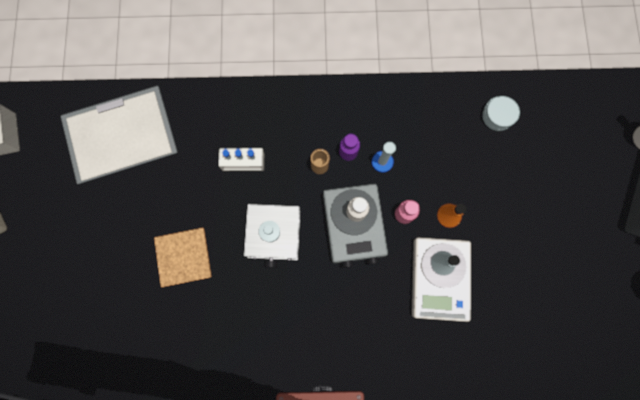

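The candidates, in top-view pixels, are:
- **Flask:** pale with dark stopper at (445,262), versus the orange look-alike at (452,214).
- **Bottle:** white at (357,208), versus pink at (407,211) and purple at (350,147).
- **Weigher:** on the jack at (269,231), versus the big pale jar at (500,113).
- **Mat:** cork at (183,257).

I choose the pale flask, the white bottle and the weigher on the jack, and will check them in close crops.

```bash
python3 - <<'E'
from h import *
a=cv2.imread('pics/top0.png');b=cv2.imread('pics/scene0.png')
def crop(im,x,y,w,h,s,f):
    o=cv2.resize(im[y:y+h,x:x+w],None,fx=s,fy=s,interpolation=cv2.INTER_CUBIC)
    for k in range(0,w,20): cv2.putText(o,str(x+k),(k*s,8),0,.3,(0,255,255),1); o[:6,k*s]=255
    for k in range(0,h,20): cv2.putText(o,str(y+k),(0,k*s+4),0,.3,(0,255,255),1)
    cv2.imwrite('pics/'+f,o)
crop(a,320,180,160,145,4,'t1.png'); crop(a,145,195,160,100,5,'t2.png'); crop(b,130,145,290,130,2,'x.png')
crop(b,130,145,200,105,4,'s1.png')
crop(b,290,140,130,75,6,'s2.png')
E
```

```text
(no output)
```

View pics/t1.png

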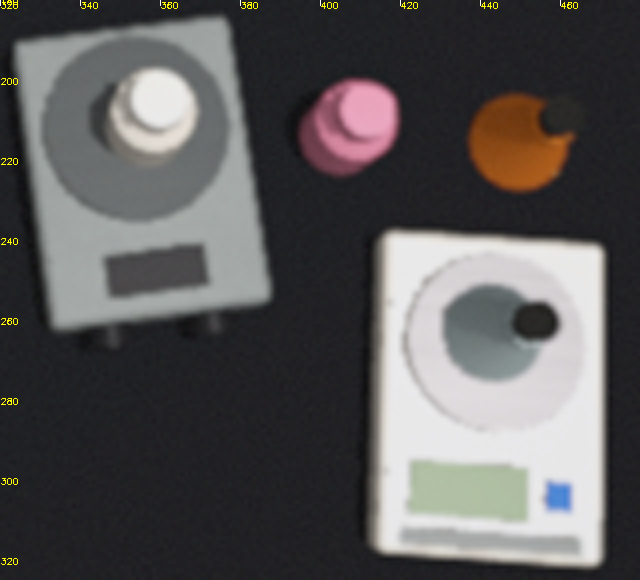

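View pics/t2.png

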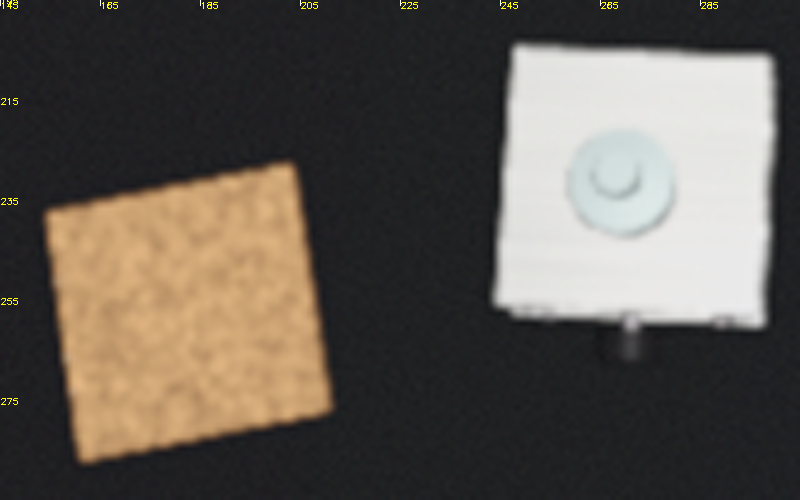

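View pics/s1.png

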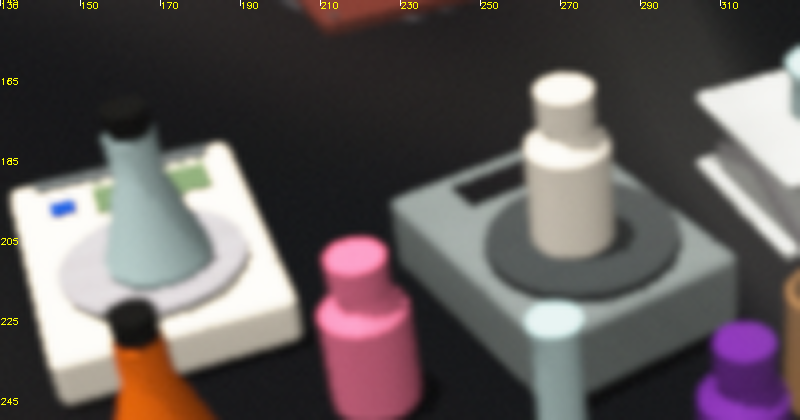

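View pics/s2.png

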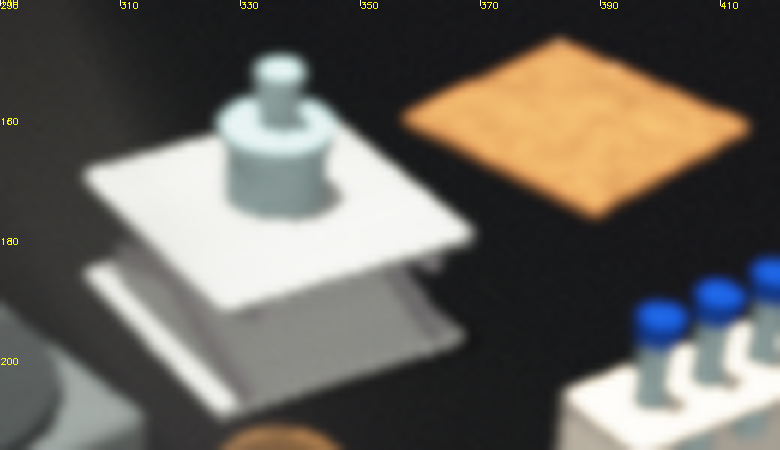

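The crops confirm the choices: pale flask stopper at top (454,260) / scene (162,171), white bottle cap at top (359.5,205) / scene (271,167), and weigher knob at top (268,229.6) / scene (337,152). The stirrer plate is at top (354,212), the balance pan at (443.6,265.5), and the jack and mat corners are clear. Next I triangulate.

```bash
cat >> h.py <<'E'
CI={n:ctrl.camera_info(n) for n in("scene","top")}
def P(n): return CI[n]['camera_matrix']@CI[n]['extrinsics'][:3]
def tri(t,s):
    X=cv2.triangulatePoints(P('top'),P('scene'),np.float64(t).reshape(2,1),np.float64(s).reshape(2,1))[:,0]; X=X[:3]/X[3]
    r=P('top')@np.r_[X,1]; return X, np.hypot(*(r[:2]/r[2]-t))
def at(n,uv,z):
    A=P(n); H=np.c_[A[:,0],A[:,1],A[:,2]*z+A[:,3]]; x=np.linalg.solve(H,[uv[0],uv[1],1]); return x[:2]/x[2]
E
python3 - <<'E'
from h import *
c=lambda p,s,o:(np.array(p)+.5)/s-.5+o
t1=lambda p:c(p,4,(320,180)); s1=lambda p:c(p,4,(130,145)); t2=lambda p:c(p,5,(145,195)); s2=lambda p:c(p,6,(290,140))
np.set_printoptions(precision=4,suppress=True)
for n,t,s,z in [('stopper',t1((538,320)),s1((128,106)),.166),('cap',t1((158,99)),s1((564,88)),.180),('knob',t2((616,173)),s2((280,70)),.135),
 ('plate',t1((135,128)),s1((583,238)),.07),('pan',t1((494.5,342)),s1((153,262)),.05)]:
    print(n,*tri(t,s),at('top',t,z),at('scene',s,z))
print('foot',at('top',t1((492,332)),.05))
for n,T,S,z in [('jack',[(513,44),(774,55),(766,326),(494,305)],[(473,236),(226,310),(82,173),(340,121)],.065),('mat',[(46,211),(294,162),(333,411),(81,463)],[(750,127),(597,217),(402,117),(561,37)],.008)]:
    W=np.array([tri(t2(t),s2(s))[0] for t,s in zip(T,S)]); print(n,W,W.mean(0),np.mean([at('top',t2(t),z) for t in T],0),np.mean([at('scene',s2(t),z) for t in S],0))
E
```

```text
stopper [ 0.4476 -0.338   0.1676] 0.4331842342788543 [ 0.4475 -0.3394] [ 0.4458 -0.3363]
cap [ 0.5885 -0.1094  0.1807] 0.099122925850732 [ 0.5888 -0.1093] [ 0.5873 -0.1093]
knob [0.5373 0.1235 0.1359] 0.03381647271177672 [0.5373 0.1236] [0.536  0.1247]
plate [ 0.5895 -0.1038  0.0664] 0.021114954477596294 [ 0.589  -0.1034] [ 0.594 -0.106]
pan [ 0.4405 -0.3437  0.0465] 0.18654646280825438 [ 0.4404 -0.3423] [ 0.4451 -0.345 ]
foot [ 0.4471 -0.3411]
jack [[0.6186 0.186  0.0653]
 [0.61   0.0442 0.0666]
 [0.4635 0.0522 0.0635]
 [0.4792 0.2003 0.0575]] [0.5428 0.1207 0.0632] [0.542  0.1191] [0.5463 0.121 ]
mat [[0.5395 0.4586 0.0083]
 [0.565  0.3197 0.0052]
 [0.4245 0.2941 0.0078]
 [0.3996 0.4332 0.0113]] [0.4821 0.3764 0.0081] [0.4818 0.3762] [0.4819 0.3775]
```

Call:
{"api": "servo_tool", "payload": {"deltas": [[[-0.0275, -0.0228, 0, 0], [-0.0275, -0.0228, 0, 0], [-0.0275, -0.0228, 0, 0], [-0.0275, -0.0228, 0, 0], [-0.0275, -0.0228, 0, 0], [-0.0275, -0.0228, 0, 0], [-0.0275, -0.0228, 0, 0], [-0.0275, -0.0228, 0, 0], [-0.0275, -0.0228, 0, 0], [-0.0275, -0.0228, 0, 0], [-0.0275, -0.0228, 0, 0], [-0.0275, -0.0228, 0, 0], [-0.0275, -0.0228, 0, 0], [-0.0275, -0.0228, 0, 0], [-0.0275, -0.0228, 0, 0], [-0.0275, -0.0228, 0, 0], [-0.0275, -0.0228, 0, 0], [-0.0275, -0.0228, 0, 0], [0, 0, 0, 0], [0, 0, 0, 0]]], "gripper": -1, "newtons": 15}}

```text
time_s: 2.1
position: [0.5357, 0.1236, 0.2441]
orientation: [0.112, 0.994, -0.0, -0.0]
ft_force: [-0.3, 0.9, -0.6]
opening: 0.087
grip_force: 0.0
```

```bash
cat >> h.py <<'E'
from scipy.spatial.transform import Rotation as Rn
def go(*targets):
    o=ctrl.get_obs(); p=np.array(o['position']); R=Rn.from_quat(o['orientation'])
    print('t',round(o['time_s'],2),'p',np.round(p,4),'q',np.round(o['orientation'],3),'open',round(o['opening'],4),'grip',np.round(o['grip_force'],1),'f',np.round(o['ft_force'],1),'j',np.round(o['qpos'],2))
    for t in targets:
        print(t,'->',np.round(R.inv().apply(np.array(t)-p),4)); p=np.array(t)
E
python3 - <<'E'
from h import *
go((.537,.124,.1305)); snap('wrist','w1.png')
c=ctrl.camera_info('wrist'); print(np.round(c['camera_matrix'],2).tolist()); print(np.round(c['extrinsics'],3).tolist())
E
```

```text
t 2.1 p [0.5357 0.1236 0.2441] q [ 0.112  0.994 -0.    -0.   ] open 0.087 grip 0.0 f [-0.3  0.9 -0.6] j [-0.79  0.13  0.53  1.73 -0.07  1.29  1.1 ]
(0.537, 0.124, 0.1305) -> [-0.0013  0.0008  0.1136]
[[309.71, 0.0, 320.3], [0.0, 309.71, 195.37], [0.0, 0.0, 1.0]]
[[0.221, 0.975, -0.001, -0.24], [0.946, -0.215, 0.242, -0.509], [0.236, -0.054, -0.97, 0.269], [0.0, 0.0, 0.0, 1.0]]
```

View pics/w1.png

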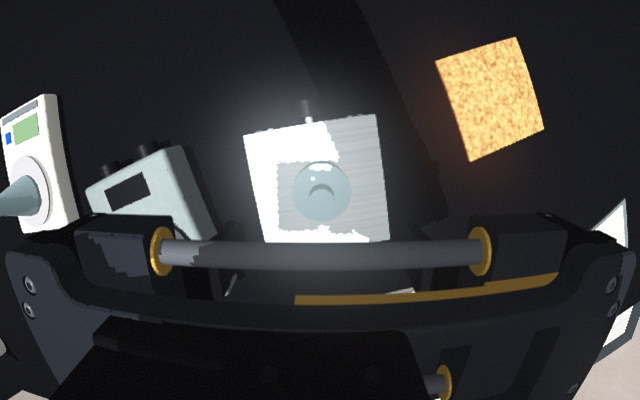

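The wrist view shows the weigher's lid at (321,191). Its ray gives (0.535, 0.125), matching the triangulation to 2 mm, so I descend and grip.

Call:
{"api": "servo_tool", "payload": {"deltas": [[[-0.001, 0.0008, 0.02, 0], [0, 0, 0.02, 0], [0, 0, 0.02, 0], [0, 0, 0.02, 0], [0, 0, 0.015, 0], [0, 0, 0.01, 0], [0, 0, 0.005, 0], [0, 0, 0.0035, 0], [0, 0, 0, 0], [0, 0, 0, 0]]]}}

```text
time_s: 3.15
position: [0.5372, 0.1249, 0.1316]
orientation: [0.111, 0.994, 0.0, 0.0]
ft_force: [-0.2, 0.1, 0.4]
opening: 0.0866
grip_force: 0.0
```

Call:
{"api": "servo_tool", "payload": {"deltas": [[[0, 0, 0, 0], [0, 0, 0, 0], [0, 0, 0, 0], [0, 0, 0, 0], [0, 0, 0, 0], [0, 0, 0, 0], [0, 0, 0, 0], [0, 0, 0, 0], [0, 0, 0, 0], [0, 0, 0, 0]]], "gripper": 1, "newtons": 15}}

```text
time_s: 4.15
position: [0.5368, 0.1247, 0.131]
orientation: [0.111, 0.994, -0.0, -0.0]
ft_force: [-0.2, -0.5, -0.1]
opening: 0.0215
grip_force: 15.0
```

Call:
{"api": "servo_tool", "payload": {"deltas": [[[0, 0, -0.005, 0], [0, 0, -0.01, 0], [0, 0, -0.02, 0], [0, 0, -0.025, 0], [0, 0, -0.025, 0], [0, 0, -0.025, 0], [0, 0, 0, 0], [0, 0, 0, 0]]]}}

```text
time_s: 4.95
position: [0.5371, 0.1249, 0.2418]
orientation: [0.111, 0.994, 0.0, 0.001]
ft_force: [-0.1, 0.1, -1.2]
opening: 0.0217
grip_force: 15.0
```

```bash
python3 - <<'E'
from h import *
go((.482,.3765,.2395),(.482,.3765,.0735))
E
```

```text
t 4.95 p [0.5371 0.1249 0.2418] q [0.111 0.994 0.    0.001] open 0.0217 grip 15.0 f [-0.1  0.1 -1.2] j [-0.79  0.14  0.53  1.74 -0.07  1.29  1.11]
(0.482, 0.3765, 0.2395) -> [0.1093 0.2332 0.0024]
(0.482, 0.3765, 0.0735) -> [ 0.0002 -0.0002  0.166 ]
```

Call:
{"api": "servo_tool", "payload": {"deltas": [[[0.005, 0.0112, 0, 0], [0.013, 0.028, 0, 0], [0.016, 0.034, 0, 0], [0.016, 0.034, 0, 0], [0.016, 0.034, 0, 0], [0.016, 0.034, 0, 0], [0.013, 0.028, 0, 0], [0.0093, 0.02, 0, 0], [0.005, 0.01, 0, 0], [0, 0, 0, 0], [0, 0, 0.03, 0], [0, 0, 0.035, 0], [0, 0, 0.035, 0], [0, 0, 0.03, 0], [0, 0, 0.02, 0], [0, 0, 0.01, 0], [0, 0, 0.005, 0], [0, 0, 0, 0], [0, 0, 0, 0]]]}}

```text
time_s: 6.85
position: [0.4825, 0.3766, 0.0772]
orientation: [0.111, 0.994, 0.001, 0.001]
ft_force: [-0.6, 0.2, -1.4]
opening: 0.0214
grip_force: 15.0
```

Call:
{"api": "servo_tool", "payload": {"deltas": [[[0, 0, 0.001, 0], [0, 0, 0.001, 0], [0, 0, 0, 0]]]}}

```text
time_s: 7.15
position: [0.4819, 0.3765, 0.0743]
orientation: [0.111, 0.994, 0.0, 0.0]
ft_force: [-0.1, -0.2, -1.5]
opening: 0.0209
grip_force: 15.0
```

Call:
{"api": "servo_tool", "payload": {"deltas": [[[0, 0, 0.001, 0], [0, 0, 0, 0]]]}}

```text
time_s: 7.35
position: [0.4821, 0.3765, 0.074]
orientation: [0.111, 0.994, 0.0, 0.0]
ft_force: [-2.1, -2.4, 5.9]
opening: 0.0211
grip_force: 15.0
```

Call:
{"api": "servo_tool", "payload": {"deltas": [[[0, 0, 0.001, 0], [0, 0, 0, 0]]]}}

```text
time_s: 7.55
position: [0.4822, 0.3763, 0.0737]
orientation: [0.111, 0.994, 0.0, 0.0]
ft_force: [-5.2, -5.0, 13.8]
opening: 0.0209
grip_force: 15.0
```

Call:
{"api": "servo_tool", "payload": {"deltas": [[[0, 0, -0.001, 0], [0, 0, 0, 0], [0, 0, 0, 0], [0, 0, 0, 0], [0, 0, 0, 0], [0, 0, 0, 0], [0, 0, 0, 0]]], "gripper": -1}}

```text
time_s: 8.25
position: [0.4818, 0.3764, 0.073]
orientation: [0.111, 0.994, -0.0, -0.0]
ft_force: [-1.0, -0.3, 0.9]
opening: 0.0691
grip_force: 0.0
```

Call:
{"api": "servo_tool", "payload": {"deltas": [[[0, 0, -0.005, 0], [0, 0, -0.015, 0], [0, 0, -0.035, 0], [0, 0, -0.04, 0], [0, 0, -0.04, 0], [0, 0, -0.035, 0], [0, 0, -0.005, 0], [-0.01, -0.02, 0, 0], [-0.02, -0.042, 0, 0], [-0.02, -0.042, 0, 0], [-0.02, -0.042, 0, 0], [-0.02, -0.042, 0, 0], [-0.02, -0.042, 0, 0], [-0.02, -0.042, 0, 0], [-0.02, -0.042, 0, 0], [-0.02, -0.042, 0, 0], [-0.02, -0.042, 0, 0], [-0.018, -0.042, 0, 0], [0, -0.01, 0, 0], [0, 0, 0, 0]]]}}

```text
time_s: 10.25
position: [0.5846, -0.1111, 0.2485]
orientation: [0.113, 0.994, -0.0, 0.0]
ft_force: [-0.7, 0.3, -0.1]
opening: 0.0871
grip_force: 0.0
```

```bash
python3 - <<'E'
from h import *
go((.5883,-.1094,.2495),(.5883,-.1094,.1725)); im=snap('wrist','w2.png'); 
c=ctrl.camera_info('wrist'); print(np.round(c['extrinsics'],4).tolist())
t=snap('top','t3.png'); t=cv2.resize(t[190:330,110:310],None,fx=3.2,fy=3.2)
w=im[80:280,200:440]; cv2.imwrite('pics/m.png',np.vstack([np.pad(cv2.resize(w,(360,300)),((0,0),(0,280),(0,0))),cv2.resize(t[:,:640],(640,300))]))
E
```

```text
t 10.25 p [ 0.5846 -0.1111  0.2485] q [ 0.113  0.994 -0.     0.   ] open 0.0871 grip 0.0 f [-0.7  0.3 -0.1] j [-0.46  0.25  0.69  1.63 -0.16  1.32  1.6 ]
(0.5883, -0.1094, 0.2495) -> [-0.0033  0.0025 -0.001 ]
(0.5883, -0.1094, 0.1725) -> [0.    0.    0.077]
[[0.2229, 0.9748, -0.0002, -0.0242], [0.9456, -0.2162, 0.243, -0.6071], [0.2368, -0.0544, -0.97, 0.2482], [0.0, 0.0, 0.0, 1.0]]
```

View pics/m.png

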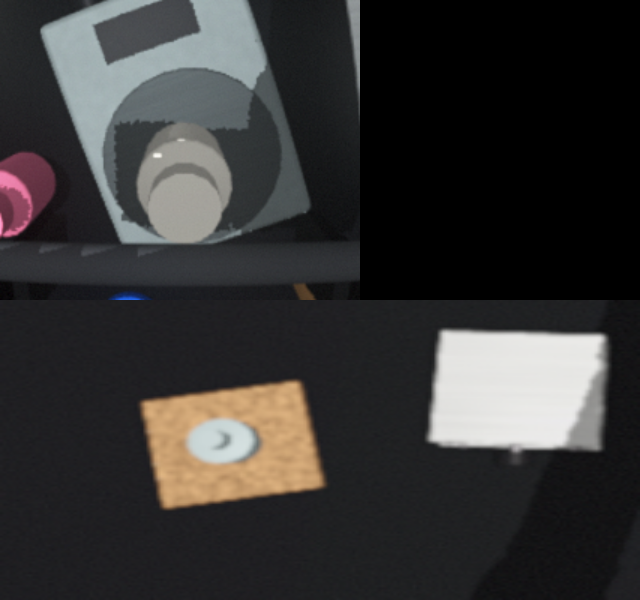

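The weigher stands upright and centred on the mat and is released. The wrist view gives the cap at about (323,218), so (0.588, -0.108), which agrees. Grip the bottle.

Call:
{"api": "servo_tool", "payload": {"deltas": [[[-0.003, 0.003, 0.01, 0], [0, 0, 0.02, 0], [0, 0, 0.02, 0], [0, 0, 0.015, 0], [0, 0, 0.008, 0], [0, 0, 0.003, 0], [0, 0, 0, 0], [0, 0, 0, 0]]]}}

```text
time_s: 11.15
position: [0.5892, -0.1062, 0.1728]
orientation: [0.111, 0.994, 0.0, 0.001]
ft_force: [0.1, -0.3, -0.2]
opening: 0.0868
grip_force: 0.0
```

Call:
{"api": "servo_tool", "payload": {"deltas": [[[0, 0, 0, 0], [0, 0, 0, 0], [0, 0, 0, 0], [0, 0, 0, 0], [0, 0, 0, 0], [0, 0, 0, 0], [0, 0, 0, 0], [0, 0, 0, 0]]], "gripper": 1, "newtons": 15}}

```text
time_s: 11.95
position: [0.5887, -0.1064, 0.1721]
orientation: [0.111, 0.994, -0.0, -0.0]
ft_force: [0.6, -0.9, -0.4]
opening: 0.0346
grip_force: 14.9
```

Call:
{"api": "servo_tool", "payload": {"deltas": [[[0, 0, -0.005, 0], [0, 0, -0.01, 0], [0, 0, -0.02, 0], [0, 0, -0.025, 0], [0, 0, -0.02, 0], [0, 0, -0.01, 0], [0, 0, 0, 0], [0, 0, 0, 0]]]}}

```text
time_s: 12.75
position: [0.5885, -0.106, 0.2614]
orientation: [0.111, 0.994, 0.0, -0.0]
ft_force: [0.8, 0.1, -1.5]
opening: 0.0348
grip_force: 15.0
```

```bash
python3 - <<'E'
from h import *
go((.542,.1195,.262),(.542,.1195,.1675))
E
```

```text
t 12.75 p [ 0.5885 -0.106   0.2614] q [ 0.111  0.994  0.    -0.   ] open 0.0348 grip 15.0 f [ 0.8  0.1 -1.5] j [-0.47  0.25  0.69  1.6  -0.16  1.35  1.59]
(0.542, 0.1195, 0.262) -> [ 0.0952  0.2097 -0.0005]
(0.542, 0.1195, 0.1675) -> [-0.0001  0.      0.0945]
```

Call:
{"api": "servo_tool", "payload": {"deltas": [[[0.006, 0.0117, 0, 0], [0.013, 0.028, 0, 0], [0.015, 0.034, 0, 0], [0.016, 0.036, 0, 0], [0.016, 0.036, 0, 0], [0.013, 0.03, 0, 0], [0.0102, 0.02, 0, 0], [0.006, 0.014, 0, 0], [0, 0, 0, 0], [0, 0, 0.015, 0], [0, 0, 0.025, 0], [0, 0, 0.025, 0], [0, 0, 0.015, 0], [0, 0, 0.008, 0], [0, 0, 0.003, 0], [0, 0, 0, 0], [0, 0, 0, 0]]]}}

```text
time_s: 14.45
position: [0.5429, 0.1194, 0.1719]
orientation: [0.111, 0.994, 0.0, 0.001]
ft_force: [0.4, -0.4, -1.7]
opening: 0.035
grip_force: 15.0
```

Call:
{"api": "servo_tool", "payload": {"deltas": [[[0, 0, 0.001, 0], [0, 0, 0.001, 0], [0, 0, 0, 0]]]}}

```text
time_s: 14.75
position: [0.5424, 0.1195, 0.1692]
orientation: [0.111, 0.994, 0.0, 0.0]
ft_force: [-0.8, 0.1, -2.1]
opening: 0.0344
grip_force: 15.0
```

Call:
{"api": "servo_tool", "payload": {"deltas": [[[0, 0, 0.001, 0], [0, 0, 0, 0]]]}}

```text
time_s: 14.95
position: [0.5422, 0.1194, 0.168]
orientation: [0.111, 0.994, -0.0, -0.0]
ft_force: [-0.3, -0.5, -2.2]
opening: 0.0346
grip_force: 15.0
```

Call:
{"api": "servo_tool", "payload": {"deltas": [[[0, 0, 0.001, 0], [0, 0, 0, 0]]]}}

```text
time_s: 15.15
position: [0.5424, 0.1193, 0.1671]
orientation: [0.111, 0.994, -0.0, 0.0]
ft_force: [1.0, -0.5, -1.5]
opening: 0.0343
grip_force: 15.0
```

Call:
{"api": "servo_tool", "payload": {"deltas": [[[0, 0, 0.0005, 0], [0, 0, 0, 0]]]}}

```text
time_s: 15.35
position: [0.5426, 0.1193, 0.167]
orientation: [0.111, 0.994, 0.0, 0.0]
ft_force: [-0.0, -0.7, 2.7]
opening: 0.0345
grip_force: 14.9
```

Call:
{"api": "servo_tool", "payload": {"deltas": [[[0, 0, 0, 0], [0, 0, 0, 0], [0, 0, 0, 0], [0, 0, 0, 0], [0, 0, 0, 0], [0, 0, 0, 0], [0, 0, 0, 0]]], "gripper": -1}}

```text
time_s: 16.05
position: [0.5423, 0.1194, 0.1665]
orientation: [0.111, 0.994, -0.0, -0.0]
ft_force: [0.4, -0.0, -0.9]
opening: 0.0819
grip_force: 0.0
```

Call:
{"api": "servo_tool", "payload": {"deltas": [[[0, 0, -0.005, 0], [0, 0, -0.015, 0], [0, 0, -0.03, 0], [0, 0, -0.03, 0], [0, 0, -0.013, 0], [0, -0.02, 0, 0], [-0.0007, -0.04, 0, 0], [-0.0007, -0.04, 0, 0], [-0.001, -0.04, 0, 0], [-0.001, -0.04, 0, 0], [-0.001, -0.04, 0, 0], [-0.001, -0.04, 0, 0], [-0.001, -0.04, 0, 0], [-0.001, -0.04, 0, 0], [-0.001, -0.04, 0, 0], [0, -0.04, 0, 0], [0, -0.03, 0, 0], [0, -0.0185, 0, 0], [0, 0, 0, 0], [0, 0, 0, 0]]]}}

```text
time_s: 18.05
position: [0.4461, -0.3395, 0.259]
orientation: [0.112, 0.994, 0.0, -0.001]
ft_force: [0.1, 0.8, -0.5]
opening: 0.087
grip_force: 0.0
```

```bash
python3 - <<'E'
from h import *
go((.4473,-.3395,.14)); im=snap('wrist','w3.png'); 
c=ctrl.camera_info('wrist'); print(np.round(c['extrinsics'],4).tolist())
t=snap('top','t4.png')
w=im[60:260,200:440]; cv2.imwrite('pics/m2.png',np.hstack([cv2.resize(w,(360,300)),cv2.resize(t[180:280,230:376],(438,300))]))
E
```

```text
t 18.05 p [ 0.4461 -0.3395  0.259 ] q [ 0.112  0.994  0.    -0.001] open 0.087 grip 0.0 f [ 0.1  0.8 -0.5] j [-0.25  0.19  0.94  1.7  -0.16  1.33  2.07]
(0.4473, -0.3395, 0.14) -> [-0.0013  0.0002  0.119 ]
[[0.2214, 0.9752, 0.0, 0.2317], [0.9461, -0.2148, 0.2423, -0.5283], [0.2363, -0.0536, -0.9702, 0.2794], [0.0, 0.0, 0.0, 1.0]]
```

View pics/m2.png

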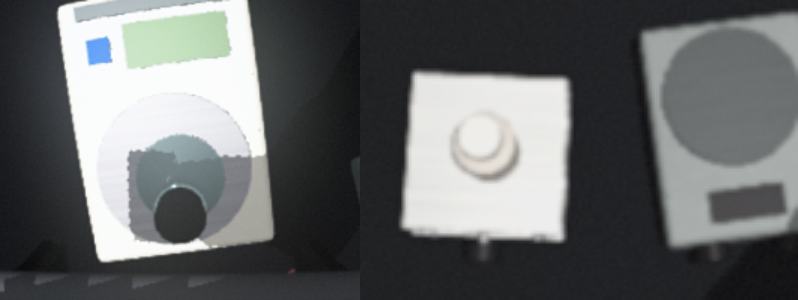

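The bottle stands centred on the jack. In the wrist view the flask's stopper is at (320,203), which gives (0.445, -0.339), and the pan centre comes out at (0.440, -0.342). Both agree with the earlier figures, so I grip the flask.

Call:
{"api": "servo_tool", "payload": {"deltas": [[[0, 0, 0.015, 0], [0, 0, 0.025, 0], [0, 0, 0.025, 0], [0, 0, 0.025, 0], [0, 0, 0.015, 0], [0, 0, 0.009, 0], [0, 0, 0.005, 0], [0, 0, 0, 0], [0, 0, 0, 0]]]}}

```text
time_s: 19.05
position: [0.4474, -0.3397, 0.1413]
orientation: [0.111, 0.994, -0.0, 0.001]
ft_force: [0.4, 0.7, -0.4]
opening: 0.0869
grip_force: 0.0
```

Call:
{"api": "servo_tool", "payload": {"deltas": [[[0, 0, 0, 0], [0, 0, 0, 0], [0, 0, 0, 0], [0, 0, 0, 0], [0, 0, 0, 0], [0, 0, 0, 0], [0, 0, 0, 0], [0, 0, 0, 0]]], "gripper": 1, "newtons": 15}}

```text
time_s: 19.85
position: [0.4469, -0.3394, 0.1406]
orientation: [0.111, 0.994, -0.0, -0.0]
ft_force: [0.4, -0.1, -0.0]
opening: 0.0313
grip_force: 0.0
```

Call:
{"api": "servo_tool", "payload": {"deltas": [[[0, 0, -0.005, 0], [0, 0, -0.01, 0], [0, 0, -0.02, 0], [0, 0, -0.03, 0], [0, 0, -0.03, 0], [0, 0, -0.02, 0], [0, 0, -0.005, 0], [0, 0, 0, 0], [0, 0, 0, 0]]]}}

```text
time_s: 20.75
position: [0.4466, -0.339, 0.2596]
orientation: [0.111, 0.994, 0.0, -0.001]
ft_force: [-0.5, 0.7, -1.2]
opening: 0.029
grip_force: 15.0
```

```bash
python3 - <<'E'
from h import *
im=cv2.imread('pics/t4.png')
g=cv2.cvtColor(im,cv2.COLOR_BGR2GRAY)
m=((g[170:250,320:390]<125)&(g[170:250,320:390]>70)).astype(np.uint8)
n,l,s,ce=cv2.connectedComponentsWithStats(m); k=1+s[1:,4].argmax(); print(s[k],ce[k]+[320,170],at('top',ce[k]+[320,170],.07))
go((.5893,-.1037,.2595),(.5893,-.1037,.16))
E
```

```text
[  11   19   46   46 1643] [353.32440657 211.55690809] [ 0.58914846 -0.10329646]
t 20.75 p [ 0.4466 -0.339   0.2596] q [ 0.111  0.994  0.    -0.001] open 0.029 grip 15.0 f [-0.5  0.7 -1.2] j [-0.25  0.19  0.95  1.7  -0.16  1.33  2.07]
(0.5893, -0.1037, 0.2595) -> [-8.72e-02  2.61e-01  1.00e-04]
(0.5893, -0.1037, 0.16) -> [-0.0001 -0.      0.0995]
```

Call:
{"api": "servo_tool", "payload": {"deltas": [[[-0.004, 0.012, 0, 0], [-0.01, 0.03, 0, 0], [-0.012, 0.036, 0, 0], [-0.013, 0.039, 0, 0], [-0.013, 0.039, 0, 0], [-0.012, 0.036, 0, 0], [-0.01, 0.03, 0, 0], [-0.008, 0.024, 0, 0], [-0.0052, 0.015, 0, 0], [0, 0, 0, 0], [0, 0, 0.015, 0], [0, 0, 0.025, 0], [0, 0, 0.025, 0], [0, 0, 0.015, 0], [0, 0, 0.007, 0], [0, 0, 0.003, 0], [0, 0, 0, 0], [0, 0, 0, 0]]]}}

```text
time_s: 22.55
position: [0.5902, -0.1044, 0.1715]
orientation: [0.111, 0.994, 0.0, 0.001]
ft_force: [0.1, 0.3, -1.5]
opening: 0.029
grip_force: 15.0
```

Call:
{"api": "servo_tool", "payload": {"deltas": [[[0, 0, 0.001, 0], [0, 0, 0.001, 0], [0, 0, 0.001, 0], [0, 0, 0, 0]]]}}

```text
time_s: 22.95
position: [0.5896, -0.104, 0.1675]
orientation: [0.111, 0.994, -0.0, -0.0]
ft_force: [0.3, -0.3, -1.7]
opening: 0.0287
grip_force: 15.0
```

Call:
{"api": "servo_tool", "payload": {"deltas": [[[0, 0, 0.001, 0], [0, 0, 0.001, 0], [0, 0, 0, 0]]]}}

```text
time_s: 23.25
position: [0.5896, -0.1041, 0.1654]
orientation: [0.111, 0.994, -0.0, -0.0]
ft_force: [0.3, -0.0, -2.0]
opening: 0.0285
grip_force: 15.0
```

Call:
{"api": "servo_tool", "payload": {"deltas": [[[0, 0, 0.001, 0], [0, 0, 0, 0]]]}}

```text
time_s: 23.45
position: [0.5896, -0.1041, 0.1644]
orientation: [0.111, 0.994, -0.0, -0.0]
ft_force: [0.7, -0.2, -1.5]
opening: 0.029
grip_force: 15.0
```

Expected contact is near 0.1605.

Call:
{"api": "servo_tool", "payload": {"deltas": [[[0, 0, 0.001, 0], [0, 0, 0.001, 0], [0, 0, 0, 0]]]}}

```text
time_s: 23.75
position: [0.5896, -0.1041, 0.1624]
orientation: [0.111, 0.994, -0.0, -0.0]
ft_force: [-0.8, 0.7, -2.4]
opening: 0.0291
grip_force: 15.0
```

Call:
{"api": "servo_tool", "payload": {"deltas": [[[0, 0, 0.001, 0], [0, 0, 0, 0]]]}}

```text
time_s: 23.95
position: [0.5896, -0.1041, 0.1615]
orientation: [0.111, 0.994, -0.0, -0.0]
ft_force: [0.0, 0.1, -1.9]
opening: 0.0289
grip_force: 15.0
```

Call:
{"api": "servo_tool", "payload": {"deltas": [[[0, 0, 0.0007, 0], [0, 0, 0, 0]]]}}

```text
time_s: 24.15
position: [0.5897, -0.1041, 0.1609]
orientation: [0.111, 0.994, 0.0, 0.0]
ft_force: [0.2, -0.1, -1.3]
opening: 0.0284
grip_force: 15.0
```

Call:
{"api": "servo_tool", "payload": {"deltas": [[[0, 0, 0.0007, 0], [0, 0, 0, 0]]]}}

```text
time_s: 24.35
position: [0.5899, -0.1044, 0.1607]
orientation: [0.111, 0.994, 0.0, 0.0]
ft_force: [-0.9, -0.2, 3.5]
opening: 0.0288
grip_force: 15.0
```

Call:
{"api": "servo_tool", "payload": {"deltas": [[[0, 0, 0.0005, 0], [0, 0, 0, 0]]]}}

```text
time_s: 24.55
position: [0.59, -0.1045, 0.1606]
orientation: [0.111, 0.994, 0.0, 0.0]
ft_force: [-3.4, -1.3, 7.4]
opening: 0.0288
grip_force: 15.1
```

Call:
{"api": "servo_tool", "payload": {"deltas": [[[0, 0, -0.0005, 0], [0, 0, 0, 0], [0, 0, 0, 0], [0, 0, 0, 0], [0, 0, 0, 0], [0, 0, 0, 0], [0, 0, 0, 0], [0, 0, 0, 0]]], "gripper": -1}}

```text
time_s: 25.35
position: [0.5897, -0.1041, 0.1601]
orientation: [0.111, 0.994, -0.0, -0.0]
ft_force: [-0.3, 0.5, 0.2]
opening: 0.0832
grip_force: 0.0
```

Call:
{"api": "servo_tool", "payload": {"deltas": [[[0, 0, -0.005, 0], [0, 0, -0.015, 0], [0, 0, -0.03, 0], [0, 0, -0.03, 0], [0, 0, -0.02, 0], [0.01, 0.02, 0, 0], [0.019, 0.04, 0, 0], [0.02, 0.042, 0, 0], [0.02, 0.042, 0, 0], [0.02, 0.042, 0, 0], [0.02, 0.042, 0, 0], [0.02, 0.042, 0, 0], [0.02, 0.042, 0, 0], [0.02, 0.042, 0, 0], [0.02, 0.042, 0, 0], [0.019, 0.04, 0, 0], [0.0145, 0.03, 0, 0], [0.009, 0.0193, 0, 0], [0, 0, 0, 0], [0, 0, 0, 0]]]}}

```text
time_s: 27.35
position: [0.4719, 0.4194, 0.2607]
orientation: [0.112, 0.994, -0.0, 0.0]
ft_force: [-0.3, -0.6, -0.2]
opening: 0.087
grip_force: 0.0
```

```bash
python3 - <<'E'
from h import *
go((.482,.3764,.074)); im=snap('wrist','w4.png'); 
t=snap('top','t5.png')
w=im[60:260,200:440]; cv2.imwrite('pics/m3.png',np.hstack([cv2.resize(w,(360,300)),cv2.resize(t[180:280,310:456],(438,300))]))
E
```

```text
t 27.35 p [0.4719 0.4194 0.2607] q [ 0.112  0.994 -0.     0.   ] open 0.087 grip 0.0 f [-0.3 -0.6 -0.2] j [-1.19  0.31  0.5   1.51 -0.15  1.36  0.67]
(0.482, 0.3764, 0.074) -> [-0.0192 -0.0396  0.1867]
```

View pics/m3.png

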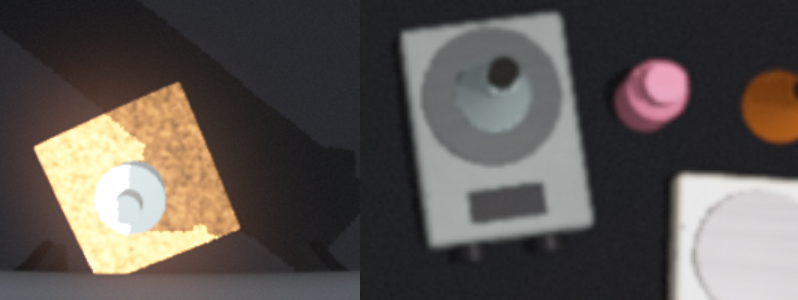

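The flask stands centred on the stirrer, and the weigher is undisturbed on the mat. I overshot by one row, so I correct that, descend and grip.

Call:
{"api": "servo_tool", "payload": {"deltas": [[[-0.0096, -0.0198, 0, 0], [-0.0096, -0.0198, 0, 0], [0, 0, 0, 0], [0, 0, 0.03, 0], [0, 0, 0.035, 0], [0, 0, 0.035, 0], [0, 0, 0.035, 0], [0, 0, 0.025, 0], [0, 0, 0.015, 0], [0, 0, 0.007, 0], [0, 0, 0.0045, 0], [0, 0, 0, 0], [0, 0, 0, 0]]]}}

```text
time_s: 28.75
position: [0.4817, 0.3779, 0.0748]
orientation: [0.111, 0.994, 0.001, 0.001]
ft_force: [-0.1, 0.2, -0.0]
opening: 0.087
grip_force: 0.0
```

Call:
{"api": "servo_tool", "payload": {"deltas": [[[0, 0, 0, 0], [0, 0, 0, 0], [0, 0, 0, 0], [0, 0, 0, 0], [0, 0, 0, 0], [0, 0, 0, 0], [0, 0, 0, 0], [0, 0, 0, 0], [0, 0, 0, 0], [0, 0, 0, 0]]], "gripper": 1, "newtons": 15}}

```text
time_s: 29.75
position: [0.4811, 0.3773, 0.0735]
orientation: [0.111, 0.994, -0.0, -0.0]
ft_force: [0.0, -0.8, -0.1]
opening: 0.0209
grip_force: 15.0
```

Call:
{"api": "servo_tool", "payload": {"deltas": [[[0, 0, -0.005, 0], [0, 0, -0.015, 0], [0, 0, -0.03, 0], [0, 0, -0.035, 0], [0, 0, -0.035, 0], [0, 0, -0.035, 0], [0, 0, -0.03, 0], [0, 0, -0.015, 0], [0, 0, -0.005, 0], [0, 0, 0, 0], [0, 0, 0, 0]]]}}

```text
time_s: 30.85
position: [0.4805, 0.3772, 0.2771]
orientation: [0.111, 0.994, -0.001, -0.001]
ft_force: [-0.9, -0.2, -1.5]
opening: 0.021
grip_force: 15.0
```

```bash
python3 - <<'E'
from h import *
go((.48,.08,.28),(.441,-.342,.28),(.441,-.342,.116))
E
```

```text
t 30.85 p [0.4805 0.3772 0.2771] q [ 0.111  0.994 -0.001 -0.001] open 0.021 grip 15.0 f [-0.9 -0.2 -1.5] j [-1.16  0.26  0.52  1.54 -0.13  1.38  0.72]
(0.48, 0.08, 0.28) -> [-0.0651 -0.2899 -0.0024]
(0.441, -0.342, 0.28) -> [-0.0552 -0.4202  0.0008]
(0.441, -0.342, 0.116) -> [-0.0002  0.0003  0.164 ]
```

Call:
{"api": "servo_tool", "payload": {"deltas": [[[-0.004, -0.018, 0, 0], [-0.008, -0.036, 0, 0], [-0.008, -0.036, 0, 0], [-0.008, -0.036, 0, 0], [-0.008, -0.036, 0, 0], [-0.008, -0.036, 0, 0], [-0.008, -0.036, 0, 0], [-0.008, -0.036, 0, 0], [-0.005, -0.02, 0, 0], [-0.005, -0.038, 0, 0], [-0.005, -0.038, 0, 0], [-0.005, -0.038, 0, 0], [-0.005, -0.038, 0, 0], [-0.005, -0.038, 0, 0], [-0.005, -0.038, 0, 0], [-0.005, -0.038, 0, 0], [-0.005, -0.038, 0, 0], [-0.005, -0.038, 0, 0], [0, 0, 0, 0], [0, 0, 0, 0]]]}}

```text
time_s: 32.85
position: [0.4473, -0.2642, 0.2776]
orientation: [0.113, 0.994, -0.0, -0.001]
ft_force: [-0.0, 0.2, -2.0]
opening: 0.021
grip_force: 15.0
```

```bash
python3 - <<'E'
from h import *
go((.4405,-.342,.116))
E
```

```text
t 32.85 p [ 0.4473 -0.2642  0.2776] q [ 0.113  0.994 -0.    -0.001] open 0.021 grip 15.0 f [-0.   0.2 -2. ] j [-0.69  0.04  1.2   1.77 -0.04  1.36  1.86]
(0.4405, -0.342, 0.116) -> [-0.0112 -0.0772  0.1617]
```

Joint 3 has drifted to 1.2 of 1.39, so I move on in small steps and check it.

Call:
{"api": "servo_tool", "payload": {"deltas": [[[-0.003, -0.02, 0, 0], [-0.004, -0.028, 0, 0], [-0.003, -0.02, 0, 0], [-0.0012, -0.0092, 0, 0], [0, 0, 0, 0], [0, 0, 0, 0]]]}}

```text
time_s: 33.45
position: [0.4426, -0.3398, 0.2781]
orientation: [0.111, 0.994, 0.001, -0.0]
ft_force: [-0.5, -0.7, -1.2]
opening: 0.0213
grip_force: 15.0
```

```bash
python3 - <<'E'
from h import *
go((.4405,-.342,.1155))
E
```

```text
t 33.45 p [ 0.4426 -0.3398  0.2781] q [ 0.111  0.994  0.001 -0.   ] open 0.0213 grip 15.0 f [-0.5 -0.7 -1.2] j [-0.44  0.24  1.21  1.68 -0.23  1.38  2.15]
(0.4405, -0.342, 0.1155) -> [ 0.0014 -0.0027  0.1626]
```

Call:
{"api": "servo_tool", "payload": {"deltas": [[[0.0005, -0.001, 0.015, 0], [0.0005, -0.001, 0.025, 0], [0, 0, 0.025, 0], [0, 0, 0.025, 0], [0, 0, 0.02, 0], [0, 0, 0.01, 0], [0, 0, 0, 0]]]}}

```text
time_s: 34.15
position: [0.4407, -0.3414, 0.1572]
orientation: [0.111, 0.994, 0.001, -0.001]
ft_force: [0.1, -0.5, -0.4]
opening: 0.021
grip_force: 15.0
```

```bash
python3 - <<'E'
from h import *
go((.4405,-.342,.1155))
E
```

```text
t 34.15 p [ 0.4407 -0.3414  0.1572] q [ 0.111  0.994  0.001 -0.001] open 0.021 grip 15.0 f [ 0.1 -0.5 -0.4] j [-0.33  0.37  1.12  1.84 -0.36  1.16  2.25]
(0.4405, -0.342, 0.1155) -> [-0.0001 -0.0007  0.0417]
```

Call:
{"api": "servo_tool", "payload": {"deltas": [[[0, -0.0005, 0.015, 0], [0, 0, 0.012, 0], [0, 0, 0.007, 0], [0, 0, 0.003, 0], [0, 0, 0, 0], [0, 0, 0, 0]]]}}

```text
time_s: 34.75
position: [0.4412, -0.3434, 0.122]
orientation: [0.111, 0.994, -0.0, 0.0]
ft_force: [0.7, 0.4, -1.7]
opening: 0.0212
grip_force: 15.0
```

Call:
{"api": "servo_tool", "payload": {"deltas": [[[0, 0, 0.001, 0], [0, 0, 0, 0]]]}}

```text
time_s: 34.95
position: [0.4412, -0.3433, 0.1209]
orientation: [0.111, 0.994, -0.0, 0.0]
ft_force: [0.9, 0.6, -1.9]
opening: 0.0212
grip_force: 15.0
```

Call:
{"api": "servo_tool", "payload": {"deltas": [[[0, 0, 0.001, 0], [0, 0, 0, 0]]]}}

```text
time_s: 35.15
position: [0.4411, -0.3431, 0.1196]
orientation: [0.111, 0.994, 0.0, -0.0]
ft_force: [-0.4, -0.6, -0.7]
opening: 0.0211
grip_force: 15.0
```

Call:
{"api": "servo_tool", "payload": {"deltas": [[[0, 0.0005, 0.001, 0], [0, 0.0005, 0.001, 0], [0, 0, 0, 0]]]}}

```text
time_s: 35.45
position: [0.4412, -0.342, 0.1175]
orientation: [0.111, 0.994, 0.0, -0.0]
ft_force: [0.2, -0.1, -1.2]
opening: 0.0211
grip_force: 15.0
```

Call:
{"api": "servo_tool", "payload": {"deltas": [[[0, 0, 0.001, 0], [0, 0, 0, 0]]]}}

```text
time_s: 35.65
position: [0.4412, -0.3422, 0.1165]
orientation: [0.111, 0.994, 0.0, -0.0]
ft_force: [0.0, 0.8, -1.2]
opening: 0.0215
grip_force: 15.0
```

Call:
{"api": "servo_tool", "payload": {"deltas": [[[0, 0, 0.0007, 0], [0, 0, 0, 0]]]}}

```text
time_s: 35.85
position: [0.4413, -0.3422, 0.1159]
orientation: [0.111, 0.994, -0.0, -0.0]
ft_force: [0.7, -0.9, -1.3]
opening: 0.0215
grip_force: 15.0
```

Call:
{"api": "servo_tool", "payload": {"deltas": [[[0, 0, 0.0007, 0], [0, 0, 0, 0]]]}}

```text
time_s: 36.05
position: [0.4414, -0.3424, 0.1155]
orientation: [0.111, 0.994, -0.0, 0.0]
ft_force: [-0.4, 0.1, 1.4]
opening: 0.0212
grip_force: 15.0
```

Call:
{"api": "servo_tool", "payload": {"deltas": [[[0, 0, 0.0005, 0], [0, 0, 0, 0]]]}}

```text
time_s: 36.25
position: [0.4414, -0.3427, 0.1153]
orientation: [0.111, 0.994, -0.0, 0.0]
ft_force: [-1.7, 0.2, 4.1]
opening: 0.0216
grip_force: 15.0
```

Contact. I release, rise and look.

Call:
{"api": "servo_tool", "payload": {"deltas": [[[0, 0, 0, 0], [0, 0, 0, 0], [0, 0, 0, 0], [0, 0, 0, 0], [0, 0, 0, 0], [0, 0, 0, 0], [0, 0, 0, 0], [0, 0, 0, 0], [0, 0, 0, 0]]], "gripper": -1}}

```text
time_s: 37.15
position: [0.4413, -0.3422, 0.1148]
orientation: [0.111, 0.994, -0.0, -0.0]
ft_force: [-0.7, -0.6, -0.0]
opening: 0.0832
grip_force: 0.0
```

Call:
{"api": "servo_tool", "payload": {"deltas": [[[0, 0, -0.005, 0], [0, 0, -0.015, 0], [0, 0, -0.03, 0], [0, 0, -0.035, 0], [0, 0, -0.035, 0], [0, 0, -0.02, 0], [0, 0, -0.01, 0], [0, 0, 0, 0], [0, 0, 0, 0]]]}}

```text
time_s: 38.05
position: [0.4411, -0.3418, 0.2642]
orientation: [0.111, 0.994, 0.0, -0.0]
ft_force: [0.5, 0.6, 0.8]
opening: 0.0872
grip_force: 0.0
```

```bash
python3 - <<'E'
from h import *
go(); im=snap('wrist','w5.png'); s=snap('scene','sc5.png'); t=snap('top','t6.png')
w=im[60:260,200:440]; a=np.hstack([cv2.resize(w,(360,300)),cv2.resize(s[130:290,130:365],(440,300))])
cv2.imwrite('pics/m4.png',np.vstack([a,cv2.resize(t[120:330,140:500],(800,300))[:, :800]]))
E
```

```text
t 38.05 p [ 0.4411 -0.3418  0.2642] q [ 0.111  0.994  0.    -0.   ] open 0.0872 grip 0.0 f [0.5 0.6 0.8] j [-0.43  0.25  1.21  1.7  -0.24  1.35  2.16]
```

View pics/m4.png

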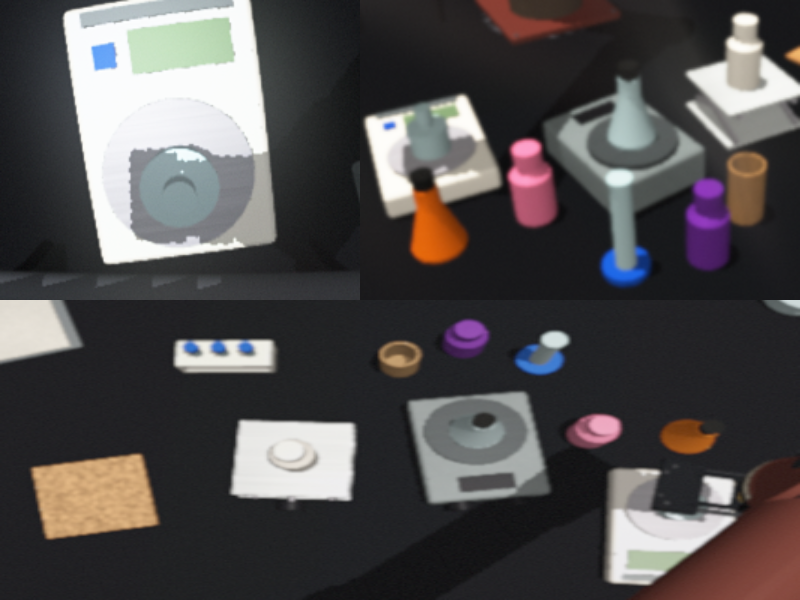

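All three vessels stand upright and centred on their stations: weigher on the pan at wrist crop (180,187), flask on the stirrer, bottle on the jack. The bystanders have not moved, so I hand in.

```bash
python3 -c "
from station import ctrl
print(ctrl.close_job())"
```

```text
the job is handed in; nothing more can be done
None
```

The job is handed in: the flask is on the stirrer, the weighing bottle on the balance pan (after being parked and released on the cork mat) and the capped bottle on the lab jack, each upright and centred in the final pictures, with the bystanders untouched, at about 38 s of the 128 s allowed.

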